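Hang a furniture foot on the drying rail

TASK

Pick up the furniture foot that stands on the table by its hanger, lift its hook over the lip of the drying rail from the front, and lower it gently until the hook sits fully down behind the lip, in the bay above the drip tray; let go only once it rests on the rail. Leave the foot that already hangs on the rail where it is.

Things in the scene. Friction and masses are not known exactly. Their poses are not given: they have to be found in the camera images.
- hanger: Loose steel hanger with a turned wooden furniture foot below, 205 mm tall, 0.26 to 0.49 kg, standing upright. Origin: centre of the foot's underside; z up, x from strap to nose (within 0.5 rad of straight away from the robot). Foot 68 mm in diameter; foot and flange reach z = 69 mm. Strap at x -15 to -9 mm, z 69 to 163 mm, 40 mm wide along y. Centre of mass below the grip.
- grip (a point): Middle of the wooden grip on top of the hanger, 187 mm above the foot's underside. The grip is 14 mm thick (hanger's x) and 40 mm wide (y), z 163 to 205 mm; a gripper pointing down can close across either.
- slot_top (a point): Underside of the hanger's bridge, at x = 0, z = 157 mm in its frame; it comes to rest on the lip. The hook's slot, open downward, is 18 mm wide (x -9 to +9 mm, between strap and nose). The bridge is 6 mm thick, x -15 to +15 mm, 40 mm wide.
- nose_tip (a point): Centre of the lower end of the hanger's nose, at x = 12, z = 135 mm in its frame: 22 mm below the bridge's underside. The nose is 6 mm thick (x 9 to 15 mm), 40 mm wide.
- rail: Fixed aluminium drying rail, 390 mm long along its y. Origin: on the table below the middle of the lip; x away from the robot (yaw up to 0.25 rad either way). Open below 210 mm between two end posts at y = +-180 mm, x 37 to 51 mm; their flat feet are 8 mm high, x -10 to 76 mm. A thin pin at y = 0 (x = 26 mm, up to z = 239 mm) parts two bays, centred near y = +75 and -75 mm.
- lip_top (a point): Middle of the lip's top, x = 0, y = 0, z = 240 mm in the rail's frame. The upright lip, on the robot's side, is 6 mm thick. A seated hanger straddles it, bridge on the lip: its origin is 83 mm above the table, at rail x = 0 (+-6 mm play), its x along the rail's x. On the way in from the front its origin must be 106 to 140 mm up: nose over the lip, flange below the channel.
- channel_floor (a point): Middle of the channel's floor behind the lip, x = 17.5, z = 215 mm in the rail's frame, 25 mm below the lip's top. Floor x 3 to 32 mm, 5 mm thick; behind it a low back wall, x 32 to 37 mm, up to z = 227 mm.
- drip_tray: Shallow open steel tray, 110 x 120 x 14 mm, fixed on the table under one of the rail's bays (left or right). Origin: centre of its underside, straight below the point of the lip where the hanger belongs. Axes as the rail's.
- hung_neighbour: A second, identical hanger with foot, already hung (loose) in the rail's other bay. Origin and axes as for the loose hanger; its origin is 83 mm above the table.
Not all that is in view belongs to the job. What is shaped like the hanger but blue or purple is not meant.

How it is judged:
By the outcome, as a careful person would: the job done as asked, in the order asked, and still so for the second after the job is handed in, with the robot touching nothing.
It also fails if it takes over 38 s, if anything falls off the work surface, if the arm or the gripper's body presses on something with over 40 N, if the wrist force passes 120 N, or if a joint passes its speed limit or range.

ROBOT

A 6-joint arm with a two-finger parallel gripper is mounted at the origin on a cart in front of the work surface, level with it; the furniture and walls round the work are solid. World frame = base frame: x ahead of the robot, y to its left, z up, the work surface at z = 0. Lengths are in mm, angles in degrees, forces in N, time in s.
With the tool pointing down it reaches from about 300 to 850 mm from the base axis. Payload 4.2 kg.
Tool frame: the origin (TCP) lies at the very end of the fingers, on their centre line; the grasp point (between the pads) lies 19 mm behind it (env.grip_point_offset is the distance from the TCP to the grasp point, in mm); z points along the fingers, y is the line along which they close (so a half turn about z gives the same grasp; the last joint's range is limited). The gripper opens to 91 mm and grips with 3 to 60 N. Pads are 32 mm wide; open, the fingers measure 118 mm over their backs; the gripper's body (76 mm by 178 mm) begins 60 mm behind the grasp point.
Start: joints at [-74.771, 18.312, 89.639, -0, 72.044, -1.146], TCP at [162.11, -551.692, 213.976] pointing down, gripper open.
Joint ranges: [-177.97, 177.97], [-48.28, 115.42], [12.27, 149.76], [-77.06, 257.06], [2.81, 150.46], [-146.56, 146.56]. Speed limits (degrees/s): [147.25, 147.25, 180, 180, 180, 180].

INTERFACE

Orientations are given as [roll, pitch, yaw] about the fixed x, y, z axes, in that order (R = Rz(yaw) Ry(pitch) Rx(roll)).
In Python, from workcell import env gives the robot as it stands. The module is installed in compiled form; this text tells all that it offers.
- The arm moves only by the tool arm_command, never from a script. Its argument "rows" is a list of rows, each an object with "delta_pos": the shift along the tool's x, y, z in mm, a list of three; "roll": the turn about the tool's z in units of 5 degrees (1.0 is 5 degrees); "jaw": the opening in per cent of the stroke, from 0 (shut) to 100 (fully open). A call has 1 to 20 rows; each row is the pose to reach, as a shift and turn from the pose commanded when the call began, along the tool's axes at that moment; what a row does not reach only later rows make up. A row lasts 1/12 s, in which the tool goes at most 41.7 mm and 7.16 degrees, less where a joint would pass 70% of its speed; a pose out of reach is approached as far as the arm can. A call with a gripper value outside its range is refused whole. The fingers move at their own pace and stop on an object; "squeeze" is the grip in N (left out, the last holds). Time passes only in rows, so rows that repeat a pose let the fingers close. It gives the time, the measured TCP pose, the force, the opening and the grip force at its end, in the units of the state.
- env.state(): the state, without advancing time (a new reading comes with each control period).
- env.grab_frame(name): name is "scene" or "top" or "wrist"; returns a dict with "img" (420x560x3 uint8, blue, green, red), "z_map" (420x560 float32, mm along the optical axis (not along the pixel's ray), 0 where there is no reading), "fov_y" (degrees; the focal length in pixels is half the picture's height over the tangent of half this angle, whatever the lens; pixels are square), "cx", "cy" (the principal point, pixels), "dist" ([k1, k2, p1, p2, k3] as OpenCV has them; the pictures are not rectified), "R" (3x3) and "t" (3): a world point X has camera coordinates R X + t; the wrist camera has in their place "T_tool_cam" (4x4, takes a point from camera to tool coordinates, whose origin is the TCP and whose axes are the flange's). Camera axes: x right, y down, z forward; pixel columns grow to the right and rows downward; lengths in mm; the calibration is good to about 2 mm. A picture is of the moment at which its call begins: read the wrist's pose just before it.
- env.job_done(): hands the job in; it is judged then, once.
The state is a dict: "time_s": time; "qpos": joint angles; "qvel": joint speeds; "effort": joint torques, N m; "ee_pos": TCP position; "ee_rot": TCP orientation; "force": force on the tool from outside, world axes, zero at the start; "torque": the same for the moment, N m; "gripper_width": finger opening in mm; "gripper_force": force on a finger pad.
Only numpy, scipy, OpenCV 4.12 (cv2) and the standard library are available. Lean on these libraries where they do the work, as an engineer would, in place of code of your own. Each camera call takes 0.05 s, during which the arm holds its last target. There are 200 camera calls.

## Working session

There is one attempt and no reset: what is moved stays moved. The work goes in short steps, Python scripts to look and compute and a tool call to move; the robot and the scene stay as the last step left them, time stands still between calls to the robot, and variables do not carry over. Pictures are saved under pics/ and viewed, at most 10 in all, crops included, and the job is handed in when it is done.

Besides the shell and the picture viewer there is one more tool, called after "Request:" as name(argument=value, ...) on one line, values as JSON. arm_command: Moves the arm, as the interface text tells. Its arguments: {"type":"object","properties":{"rows":{"type":"array"},"squeeze":{"type":"number"}},"required":["rows"]}

```bash
mkdir -p pics; cat > h.py <<'E'
import numpy as np, cv2
from workcell import env
def frame(n):
    s=env.state(); f=env.grab_frame(n); f['s']=s
    h=f['img'].shape[0]; F=h/2/np.tan(np.radians(f['fov_y']/2))
    f['K']=np.array([[F,0,f['cx']],[0,F,f['cy']],[0,0,1.]]); f['D']=np.array(f['dist'],float)
    return f
def cloud(f):
    """world xyz for every pixel (nan where none)"""
    z=f['z_map'].astype(float); H,W=z.shape
    u,v=np.meshgrid(np.arange(W),np.arange(H))
    p=cv2.undistortPoints(np.stack([u,v],-1).reshape(-1,1,2).astype(float),f['K'],f['D']).reshape(H,W,2)
    c=np.dstack([p[...,0]*z,p[...,1]*z,z]); c[z<=0]=np.nan
    if 'T_tool_cam' in f:
        from scipy.spatial.transform import Rotation as Ro
        T=np.array(f['T_tool_cam']); Rt=Ro.from_euler('xyz',f['s']['ee_rot'],degrees=True).as_matrix()
        return (c@T[:3,:3].T+T[:3,3])@Rt.T+np.array(f['s']['ee_pos'])
    return (c-np.array(f['t']))@np.array(f['R'])
E
python3 - <<'E'
from h import *
for n in('scene','top'):
    f=frame(n); cv2.imwrite(f'pics/{n}0.png',f['img']); np.save(f'{n}0.npy',cloud(f)); np.save(f'{n}0i.npy',f['img'])
    print(n,-np.array(f['R']).T@f['t'],np.array(f['R'])[2],f['K'][0,0])
print(env.state(),env.grip_point_offset)
E
```

```text
scene [119.76368882 628.18274546 621.81581467] [ 0.40786606 -0.75810767 -0.50883989] 429.944455105127
top [ 251.54851119   -1.65913447 1210.78470871] [ 0.23997537 -0.02257779 -0.97051639] 524.3975398754371
{'time_s': 0.1, 'qpos': array([-7.47691779e+01,  1.83454345e+01,  8.96973761e+01, -1.38200189e-03,
        7.20439830e+01, -1.14436582e+00]), 'qvel': array([-0.08326744, -0.03779933, -0.10505566,  0.12356989,  0.03397338,
       -0.05227606]), 'effort': array([ 1.74507972e-03, -4.13332987e+01, -2.32509685e+01,  7.29566161e-02,
        4.22153051e-02, -5.31922581e-05]), 'ee_pos': array([ 162.00055822, -551.25041144,  213.24367737]), 'ee_rot': array([-1.79913198e+02, -4.19627423e-04,  1.63756146e+01]), 'force': array([-0.2892657 ,  0.66690076, -0.03562756]), 'torque': array([-0.00794936, -0.00763   ,  0.01358107]), 'gripper_force': 0.0, 'gripper_width': 91.31702123203887} 18.8
```

View pics/scene0.png

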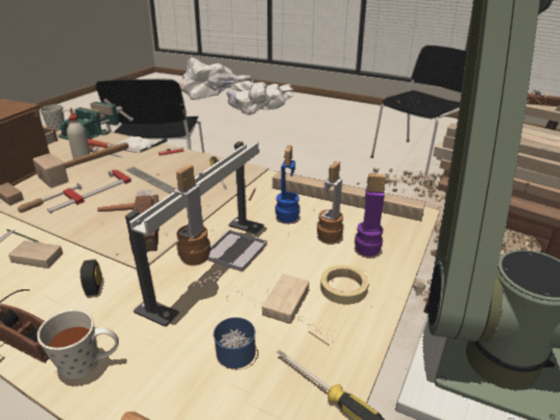

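View pics/top0.png

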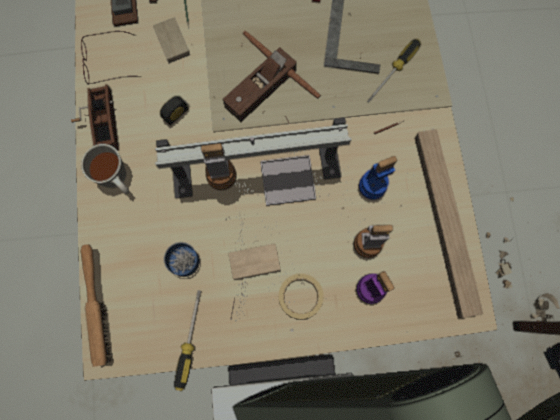

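The scene view shows the loose wooden-foot hanger at (330,205), between the blue one (288,185) and the purple one (372,215). The neighbour hangs at (190,215) and the tray is at (238,250). In the top view the loose hanger's grip is at (380,229), the tray at (288,180) and the rail runs from (158,150) to (350,135).

```bash
python3 - <<'E'
from h import *
S=np.load('scene0.npy');T=np.load('top0.npy')
def rep(n,P):
    if len(P)<5: print(n,len(P));return
    r=cv2.minAreaRect(P[:,:2].astype(np.float32)); print(n,len(P),'med',np.median(P,0).round(1),'min',P.min(0).round(1),'max',P.max(0).round(1),'rect',np.round(r[0],1),np.round(r[1],1),round(r[2],1))
def sel(C,u0,u1,v0,v1,zl,zh):
    p=C[v0:v1,u0:u1].reshape(-1,3); p=p[np.isfinite(p).all(1)]; return p[(p[:,2]>zl)&(p[:,2]<zh)]
rep('T grip top',sel(T,350,398,215,260,195,215))
rep('S grip top',sel(S,315,350,155,245,200,215))
rep('S grip',sel(S,315,350,155,245,168,215))
rep('S strap',sel(S,315,350,155,245,85,130))
rep('T foot',sel(T,350,398,215,262,10,75))
rep('S foot',sel(S,310,350,155,245,10,67))
rep('T lip',sel(T,150,360,115,170,234,243))
rep('T rail',sel(T,150,360,115,170,205,232))
rep('S lip',sel(S,120,270,130,240,234,243))
rep('T tray',sel(T,255,320,150,210,2,30))
rep('S tray',sel(S,205,270,228,270,3,30))
rep('T table',sel(T,225,280,200,240,-20,20))
rep('S table',sel(S,200,260,275,310,-20,20))
rep('T ngrip',sel(T,195,235,135,190,280,300))
rep('S ngrip',sel(S,170,205,160,195,250,300))
E
```

```text
T grip top 142 med [ 435.  -224.2  202.9] min [ 428.1 -244.3  195.2] max [ 443.  -205.2  209.1] rect [ 435.6 -224.9] [39.  14.4] 85.9
S grip top 57 med [ 432.5 -220.3  205.4] min [ 427.7 -242.8  200.1] max [ 440.8 -203.5  208.6] rect [ 434.8 -223.3] [39.5 12.9] 87.0
S grip 185 med [ 430.4 -212.   191.2] min [ 426.6 -242.8  168.5] max [ 441.7 -201.9  208.6] rect [ 433.9 -222.6] [40.8 14.6] 87.6
S strap 131 med [ 419.5 -216.5  106.1] min [ 417.1 -246.8   85.1] max [ 426.2 -202.5  129.3] rect [ 421.2 -224.7] [44.4  7.2] 85.1
T foot 476 med [ 422.  -210.7   63. ] min [ 402.  -251.3   13.1] max [ 466.1 -191.7   74.5] rect [ 430.6 -217.2] [65.8 48.1] 35.5
S foot 1036 med [ 454.  -229.1   39.2] min [ 401.7 -443.2   10.2] max [ 588.4 -189.9   67. ] rect [ 475.2 -328.7] [113.1 293.8] 25.0
T lip 721 med [606.   14.6 238.1] min [ 587.7 -181.   234. ] max [661.3 208.4 243. ] rect [622.7  14.2] [ 64.3 389.7] 2.0
T rail 3229 med [629.8   1.7 215.9] min [ 587.8 -180.9  205.1] max [664.3 209.7 232. ] rect [624.3  14.5] [ 67.4 390.4] 2.0
S lip 710 med [604.4  68.4 238.9] min [ 587.4 -181.1  234. ] max [662.7 210.3 242.9] rect [623.5  15.2] [ 65.7 391.7] 2.0
T tray 1322 med [606.6 -58.    4. ] min [ 533.4 -141.8    2. ] max [678.4  19.3  22.9] rect [608.5 -59.9] [157.3 146.2] 87.3
S tray 1414 med [608.2 -68.6   5. ] min [ 523.1 -175.7    3. ] max [715.9  15.3  17.7] rect [610.1 -69. ] [155.1 178.2] 29.6
T table 2187 med [522.2  35.7  -1.1] min [468.8 -32.4  -9.9] max [576.  102.9  16.6] rect [522.9  36.3] [129.3  96.7] 84.6
S table 2092 med [539.2  69.    1.1] min [458.2 -10.2  -4.1] max [630.1 141.2  12.6] rect [543.7  68.6] [132.8 114.6] 30.7
T ngrip 156 med [601.5  91.8 286.2] min [595.6  72.6 280.1] max [609.4 110.9 291.9] rect [602.5  91.8] [38.3 13.8] 89.9
S ngrip 411 med [598.5  98.9 273.4] min [594.6  71.3 250.1] max [611.5 113.2 290.9] rect [603.1  92.3] [16.1 41.9] 1.9
```

```bash
python3 - <<'E'
from h import *
from scipy.optimize import minimize
out={}
for n,b in(('top',(150,360,115,170)),('scene',(120,270,130,240))):
    C=np.load(n+'0.npy'); u0,u1,v0,v1=b
    p=C[v0:v1,u0:u1].reshape(-1,3); p=p[np.isfinite(p).all(1)]
    r=p[(p[:,2]>195)&(p[:,2]<246)&(abs(p[:,0]-620)<50)]
    # ends along rail y
    a=np.radians(2); ex=np.array([np.cos(a),np.sin(a)]); ey=np.array([-np.sin(a),np.cos(a)])
    q=r[:,:2]@np.c_[ex,ey]; print(n,'y ends',np.percentile(q[:,1],[0.3,99.7]).round(1))
    L=p[(p[:,2]>234)&(p[:,2]<246)&(abs(p[:,1]-92)>28)&(abs(p[:,1]-14)<170)]; 
    for _ in range(4):
        k=np.polyfit(L[:,1],L[:,0],1); e=L[:,0]-np.polyval(k,L[:,1]); L=L[abs(e)<6]
    print(n,len(L),'yaw',-np.degrees(np.arctan(k[0])),'x@y=14',np.polyval(k,14.),'x@-60',np.polyval(k,-60.),'spread',np.percentile(e,[2,50,98]).round(1),'z',np.percentile(L[:,2],[50,95]))
    # rail profile x' by z
    x0=q[:,0]; 
    for lo in range(200,246,4):
        m=(r[:,2]>=lo)&(r[:,2]<lo+4)&(abs(r[:,1]+60)<60)
        if m.sum()>8: print(lo,m.sum(),np.percentile(x0[m]+0,[3,50,97]).round(1))
    # pin
    m=(p[:,2]>220)&(abs(p[:,1]-14)<12)&(p[:,0]>618)&(p[:,0]<637); print('pin?',m.sum(),np.median(p[m],0) if m.any() else '')
    t=C.reshape(-1,3); I=np.load(n+'0i.npy').reshape(-1,3).astype(int)
    # tray: gray pixels near the table
    g=(np.ptp(I,axis=1)<18)&(t[:,2]<25)&(t[:,2]>-4)&(abs(t[:,0]-605)<90)&(abs(t[:,1]+60)<78)
    rr=cv2.minAreaRect(t[g][:,:2].astype(np.float32)); print('tray',g.sum(),rr)
    m=g&(t[:,2]>8); print('rim',m.sum(),cv2.minAreaRect(t[m][:,:2].astype(np.float32)))
    # foot circle: z 40..68
    f=t[(t[:,2]>20)&(t[:,2]<60)&(np.hypot(t[:,0]-433,t[:,1]+223)<45)]
    c=minimize(lambda c:np.abs(np.hypot(f[:,0]-c[0],f[:,1]-c[1])-c[2]).mean(),[433,-223,32],method='Nelder-Mead').x; print('foot',len(f),c)
E
```

```text
top y ends [-201.2  185.5]
top 503 yaw 1.8969830584573433 x@y=14 605.6508344752696 x@-60 608.1017665110884 spread [-3.1 -0.1  3.6] z [238.26897987 241.71273131]
208 108 [603.7 628.2 639.3]
212 472 [603.2 628.4 639. ]
216 136 [602.7 624.2 639.5]
220 114 [602.4 638.  644. ]
224 149 [602.8 639.7 643.3]
228 54 [602.4 603.6 640.6]
232 53 [602.4 603.7 609.5]
236 140 [602.9 605.8 609.2]
240 37 [601.9 604.8 608.1]
pin? 24 [630.48773032  15.32318468 235.61749363]
tray 2283 ((609.6934814453125, -60.540618896484375), (116.39149475097656, 154.94772338867188), 4.259466648101807)
rim 253 ((607.871337890625, -57.8233528137207), (111.12787628173828, 120.20281982421875), 1.6017212867736816)
foot 173 [ 435.64649485 -224.91939628   31.56596542]
scene y ends [-200.3  188.7]
scene 432 yaw 1.812785106976937 x@y=14 604.9447927437633 x@-60 607.2868653787776 spread [-2.9 -0.4  4.4] z [239.68117318 241.83267742]
208 10 [604.1 604.8 606.3]
212 41 [602.6 603.8 604.9]
216 86 [602.4 604.5 640.2]
220 108 [602.7 605.  640.3]
224 120 [602.2 638.2 643.3]
228 82 [602.3 604.5 642.2]
232 47 [602.3 603.6 604.9]
236 62 [602.3 604.  608.1]
240 71 [602.2 605.7 609.8]
pin? 35 [630.9542054   17.2421633  233.87542776]
tray 1483 ((607.827392578125, -66.36336517333984), (111.55902099609375, 140.74981689453125), 2.5579137802124023)
rim 311 ((607.470703125, -57.48994445800781), (111.77564239501953, 122.14485931396484), 2.2579421997070312)
foot 361 [ 434.08257207 -224.6837333    30.51698329]
```

Request:
arm_command(rows=[{"delta_pos":[10,-7,-15],"roll":-0.5,"jaw":100},{"delta_pos":[35,-24,-26],"roll":-1.5,"jaw":100},{"delta_pos":[70,-47,-26],"roll":-2.8,"jaw":100},{"delta_pos":[105,-70,-26],"roll":-4.2,"jaw":100},{"delta_pos":[140,-94,-26],"roll":-5.6,"jaw":100},{"delta_pos":[174,-117,-26],"roll":-7,"jaw":100},{"delta_pos":[208,-140,-26],"roll":-8.4,"jaw":100},{"delta_pos":[242,-163,-26],"roll":-9.8,"jaw":100},{"delta_pos":[276,-186,-26],"roll":-11.2,"jaw":100},{"delta_pos":[310,-208,-26],"roll":-12.5,"jaw":100},{"delta_pos":[335,-225,-26],"roll":-13.5,"jaw":100},{"delta_pos":[350,-235,-26],"roll":-14,"jaw":100},{"delta_pos":[354,-237,-26],"roll":-14,"jaw":100},{"delta_pos":[354,-237,-26],"roll":-14,"jaw":100},{"delta_pos":[354,-237,-26],"roll":-14,"jaw":100}])

```text
time_s: 1.35
ee_pos: [434.4, -224.9, 239.7]
ee_rot: [-179.9, 0.0, 86.3]
force: [-0.7, -0.1, -0.0]
gripper_width: 91.2
gripper_force: 0.0
```

```bash
python3 - <<'E'
from h import *
f=frame('wrist'); cv2.imwrite('pics/w1.png',f['img']); s=f['s']; print(s['ee_pos'],s['ee_rot'],s['gripper_width'],s['time_s'],s['qpos'].round(1))
p=cloud(f).reshape(-1,3); p=p[np.isfinite(p).all(1)]
g=p[(p[:,2]>196)&(p[:,2]<212)&(abs(p[:,0]-435)<25)&(abs(p[:,1]+224)<35)]
print(len(g),np.median(g,0) if len(g) else '', cv2.minAreaRect(g[:,:2].astype(np.float32)) if len(g)>5 else '')
E
```

```text
[ 434.41792905 -224.93611056  239.66245206] [-1.79942381e+02  2.46977256e-02  8.63332661e+01] 91.24997049814765 1.35 [-28.7   9.6  97.7  -0.   72.7 -25. ]
1322 [ 434.42139281 -224.68481959  202.94744125] ((434.2829284667969, -226.11410522460938), (39.06726837158203, 13.942766189575195), 86.758544921875)
```

View pics/w1.png

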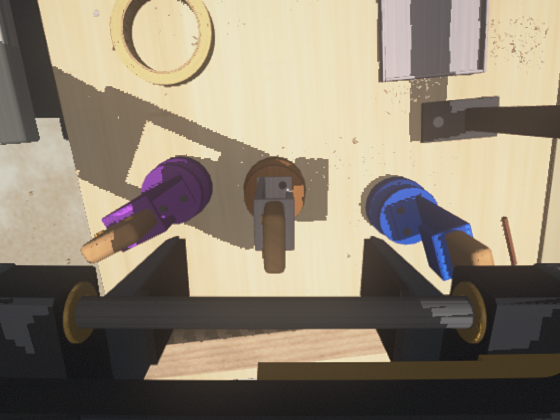

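The wrist view shows the grip at (275,235), centred between the fingers at (160,300) and (385,300). The purple hanger (130,220) and blue hanger (440,230) lie outside them. I'll lower with a narrowed opening and grip.

Request:
arm_command(rows=[{"delta_pos":[0,0,0],"roll":0,"jaw":55},{"delta_pos":[0,0,0],"roll":0,"jaw":55},{"delta_pos":[0,0,0],"roll":0,"jaw":55},{"delta_pos":[0,0,8],"roll":0,"jaw":55},{"delta_pos":[0,0,22],"roll":0,"jaw":55},{"delta_pos":[0,0,38],"roll":0,"jaw":55},{"delta_pos":[0,0,52],"roll":0,"jaw":55},{"delta_pos":[0,0,62],"roll":0,"jaw":55},{"delta_pos":[0,0,68],"roll":0,"jaw":55},{"delta_pos":[0,0,70],"roll":0,"jaw":55},{"delta_pos":[0,0,70],"roll":0,"jaw":55},{"delta_pos":[0,0,70],"roll":0,"jaw":30},{"delta_pos":[0,0,70],"roll":0,"jaw":24},{"delta_pos":[0,0,70],"roll":0,"jaw":20},{"delta_pos":[0,0,70],"roll":0,"jaw":16},{"delta_pos":[0,0,70],"roll":0,"jaw":10},{"delta_pos":[0,0,70],"roll":0,"jaw":5},{"delta_pos":[0,0,70],"roll":0,"jaw":0},{"delta_pos":[0,0,70],"roll":0,"jaw":0},{"delta_pos":[0,0,70],"roll":0,"jaw":0}], squeeze=35)

```text
time_s: 3.07
ee_pos: [435.0, -224.5, 170.1]
ee_rot: [180.0, 0.0, 86.4]
force: [-0.8, 1.2, 0.8]
gripper_width: 13.7
gripper_force: 35.0
```

Request:
arm_command(rows=[{"delta_pos":[0,0,-3],"roll":0,"jaw":0},{"delta_pos":[0,0,-10],"roll":0,"jaw":0},{"delta_pos":[0,0,-25],"roll":0,"jaw":0},{"delta_pos":[0,0,-45],"roll":0,"jaw":0},{"delta_pos":[0,0,-67],"roll":0,"jaw":0},{"delta_pos":[0,0,-89],"roll":0,"jaw":0},{"delta_pos":[0,0,-107],"roll":0,"jaw":0},{"delta_pos":[4,0,-117],"roll":0,"jaw":0},{"delta_pos":[18,0,-122],"roll":-0.2,"jaw":0},{"delta_pos":[38,0,-122],"roll":-0.4,"jaw":0},{"delta_pos":[60,2,-122],"roll":-0.6,"jaw":0},{"delta_pos":[82,8,-122],"roll":-0.8,"jaw":0},{"delta_pos":[104,18,-122],"roll":-1,"jaw":0},{"delta_pos":[124,32,-122],"roll":-1.1,"jaw":0},{"delta_pos":[142,48,-122],"roll":-1.1,"jaw":0},{"delta_pos":[157,65,-122],"roll":-1.1,"jaw":0},{"delta_pos":[167,81,-122],"roll":-1.1,"jaw":0},{"delta_pos":[172,93,-122],"roll":-1.1,"jaw":0},{"delta_pos":[173,99,-122],"roll":-1.1,"jaw":0},{"delta_pos":[173,99,-122],"roll":-1.1,"jaw":0}])

```text
time_s: 4.73
ee_pos: [545.3, -57.7, 291.0]
ee_rot: [-179.9, -0.0, 91.9]
force: [-0.0, -0.1, -2.9]
gripper_width: 13.7
gripper_force: 35.0
```

```bash
python3 - <<'E'
from h import *
s=env.state(); print(s['ee_pos'],s['ee_rot'],s['gripper_width'],s['gripper_force'],s['force'],s['time_s'])
f=frame('scene'); C=cloud(f); cv2.imwrite('pics/s2.png',f['img'][60:320,90:420].repeat(2,0).repeat(2,1)); 
p=C.reshape(-1,3); p=p[np.isfinite(p).all(1)]; p=p[(abs(p[:,0]-545)<50)&(abs(p[:,1]+58)<45)]
for lo,hi in((110,125),(125,160),(160,185),(186,193),(195,220),(220,250),(250,275),(276,285),(285,292)):
    q=p[(p[:,2]>lo)&(p[:,2]<hi)&(p[:,0]<595)]
    if len(q)>5: print(lo,len(q),q.min(0).round(1),q.max(0).round(1))
# strap visible face (y>) : left side edge
q=p[(p[:,2]>200)&(p[:,2]<250)&(p[:,0]<575)&(p[:,1]>-45)]; print(len(q))
if len(q)>8:
    for k,n in((0,'x'),(1,'y')): print(n,'tilt vs z deg',np.degrees(np.arctan(np.polyfit(q[:,2],q[:,k],1)[0])))
E
```

```text
[545.2957536  -57.68133793 290.99223515] [-1.79918831e+02 -2.58569394e-03  9.19315463e+01] 13.73895272290161 34.9910169839859 [-0.01103232 -0.07664851 -2.93840924] 4.7333
110 10 [518.7 -53.4 122.8] [543.5 -31.7 124.9]
125 385 [510.8 -75.3 125.2] [572.5 -22.5 160. ]
160 310 [512.6 -77.1 160. ] [574.5 -25.2 185. ]
186 237 [514.  -84.5 186.1] [574.2 -27.2 192.9]
195 118 [529.2 -78.2 195.2] [534.7 -37.3 219.7]
220 155 [528.8 -79.5 220.3] [536.  -37.2 249.9]
250 198 [528.9 -79.9 250.3] [560.4 -35.2 274.8]
276 95 [529.  -78.8 276.3] [559.9 -36.  285. ]
285 52 [530.9 -77.5 285. ] [556.9 -36.6 291.9]
75
x tilt vs z deg 0.7284545362501303
y tilt vs z deg 0.8626769352795115
```

View pics/s2.png

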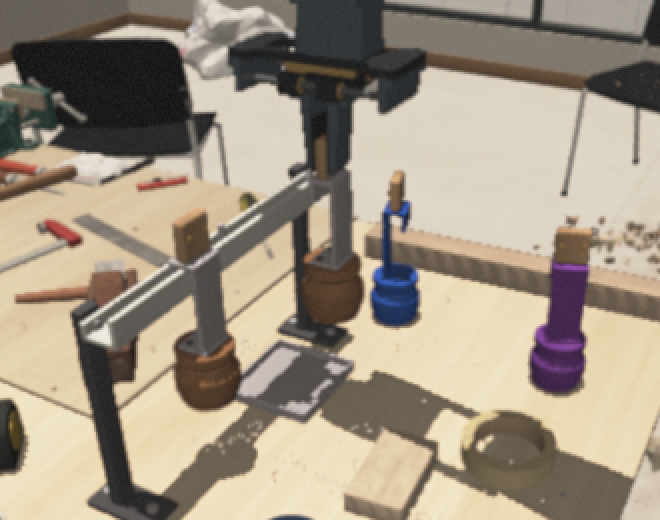

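The crop shows the hanger held upright at (335,240) in front of the lip, clear of the neighbour at (200,330) and above the tray at (295,375). Next I'll move it over the lip.

Request:
arm_command(rows=[{"delta_pos":[0,3,0],"roll":0,"jaw":0},{"delta_pos":[0,9,0],"roll":0,"jaw":0},{"delta_pos":[0,17,0],"roll":0,"jaw":0},{"delta_pos":[-1,26,0],"roll":0,"jaw":0},{"delta_pos":[-1,35,0],"roll":0,"jaw":0},{"delta_pos":[-1,44,0],"roll":0,"jaw":0},{"delta_pos":[-2,52,0],"roll":0,"jaw":0},{"delta_pos":[-2,58,0],"roll":0,"jaw":0},{"delta_pos":[-2,62,0],"roll":0,"jaw":0},{"delta_pos":[-2,63,0],"roll":0,"jaw":0},{"delta_pos":[-2,63,0],"roll":0,"jaw":0},{"delta_pos":[-2,63,0],"roll":0,"jaw":0}])

```text
time_s: 5.78
ee_pos: [607.4, -58.0, 291.9]
ee_rot: [-180.0, 0.0, 91.9]
force: [0.5, -0.0, -3.5]
gripper_width: 13.9
gripper_force: 35.0
```

```bash
python3 - <<'E'
from h import *
s=env.state(); print(s['ee_pos'],s['ee_rot'],s['gripper_width'],s['force'],s['time_s'])
f=frame('scene'); C=cloud(f); cv2.imwrite('pics/s3.png',cv2.resize(f['img'][100:300,130:330],(600,600),interpolation=cv2.INTER_CUBIC))
p=C.reshape(-1,3); p=p[np.isfinite(p).all(1)]
for lo,hi in((110,125),(186,193),(195,210),(210,235),(244,255),(258,275),(276,290)):
    q=p[(p[:,2]>lo)&(p[:,2]<hi)&(abs(p[:,0]-608)<40)&(abs(p[:,1]+58)<26)]
    if len(q)>5: print(lo,len(q),q.min(0).round(1),q.max(0).round(1),np.median(q,0).round(1))
# lip front face left of the hanger
q=p[(p[:,2]>215)&(p[:,2]<236)&(abs(p[:,0]-605)<8)&(p[:,1]>-30)&(p[:,1]<60)]; k=np.polyfit(q[:,1],q[:,0],1); print('lip front at y-58',len(q),np.polyval(k,-58))
E
```

```text
[607.42884999 -57.99469609 291.94214109] [-1.79973913e+02  2.86041588e-03  9.18784778e+01] 13.92780528755537 [ 0.54820314 -0.0051271  -3.51425101] 5.7833
186 192 [576.7 -81.1 186. ] [633.5 -32.1 192.9] [598.8 -48.  188.6]
195 73 [590.7 -78.2 195.1] [614.3 -37.6 209.7] [593.  -53.  202.3]
210 261 [591.4 -83.  210.2] [645.4 -32.4 235. ] [604.2 -50.8 224. ]
244 57 [591.1 -77.2 244. ] [597.4 -38.8 254.8] [593.3 -56.7 248.6]
258 157 [590.8 -77.8 258.1] [623.3 -37.6 274.7] [594.8 -51.7 266.5]
276 146 [591.5 -80.8 276. ] [622.3 -37.3 289.9] [597.8 -46.9 284.2]
lip front at y-58 242 606.1499985500676
```

View pics/s3.png

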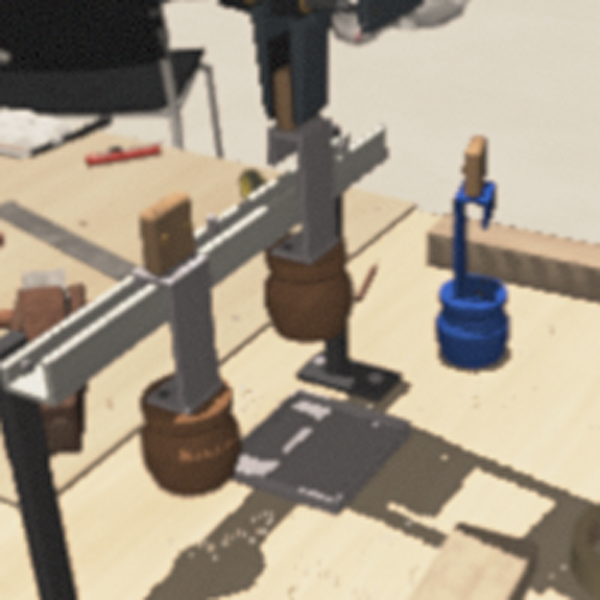

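The crop shows the strap at (315,190) in front of the lip and the bridge above it at (300,135). Strap-to-lip gap is about 6 mm, so the slot is centred and I can lower it.

Request:
arm_command(rows=[{"delta_pos":[0,0.5,3],"roll":0,"jaw":0},{"delta_pos":[0,0.5,8],"roll":0,"jaw":0},{"delta_pos":[0,0.5,14],"roll":0,"jaw":0},{"delta_pos":[0,0.5,20],"roll":0,"jaw":0},{"delta_pos":[0,0.5,25],"roll":0,"jaw":0},{"delta_pos":[0,0.5,29],"roll":0,"jaw":0},{"delta_pos":[0,0.5,32],"roll":0,"jaw":0},{"delta_pos":[0,0.5,34],"roll":0,"jaw":0},{"delta_pos":[0,0.5,35],"roll":0,"jaw":0},{"delta_pos":[0,0.5,35.5],"roll":0,"jaw":0},{"delta_pos":[0,0.5,36],"roll":0,"jaw":0},{"delta_pos":[0,0.5,36.5],"roll":0,"jaw":0},{"delta_pos":[0,0.5,37],"roll":0,"jaw":0},{"delta_pos":[0,0.5,37],"roll":0,"jaw":0}])

```text
time_s: 7.0
ee_pos: [608.2, -58.0, 255.0]
ee_rot: [180.0, 0.0, 91.9]
force: [-0.6, 1.3, -3.1]
gripper_width: 13.7
gripper_force: 35.0
```

Request:
arm_command(rows=[{"delta_pos":[0,0,0.5],"roll":0,"jaw":0},{"delta_pos":[0,0,1],"roll":0,"jaw":0},{"delta_pos":[0,0,1.3],"roll":0,"jaw":0},{"delta_pos":[0,0,1.6],"roll":0,"jaw":0},{"delta_pos":[0,0,1.9],"roll":0,"jaw":0},{"delta_pos":[0,0,2.2],"roll":0,"jaw":0},{"delta_pos":[0,0,2.2],"roll":0,"jaw":0}])

```text
time_s: 7.58
ee_pos: [608.2, -58.0, 253.1]
ee_rot: [180.0, 0.0, 91.9]
force: [0.2, -0.3, -1.5]
gripper_width: 14.2
gripper_force: 35.0
```

Request:
arm_command(rows=[{"delta_pos":[0,0,0.2],"roll":0,"jaw":0},{"delta_pos":[0,0,0.4],"roll":0,"jaw":0},{"delta_pos":[0,0,0.6],"roll":0,"jaw":0},{"delta_pos":[0,0,0.6],"roll":0,"jaw":0}])

```text
time_s: 7.92
ee_pos: [608.2, -58.0, 253.1]
ee_rot: [179.9, 0.0, 91.9]
force: [-1.7, -0.2, 5.1]
gripper_width: 14.0
gripper_force: 35.0
```

Contact (force +5 N upward) at TCP z = 253, which is the height expected when seated. Now I'll release.

Request:
arm_command(rows=[{"delta_pos":[0,0,0],"roll":0,"jaw":0},{"delta_pos":[0,0,0],"roll":0,"jaw":17},{"delta_pos":[0,0,0],"roll":0,"jaw":20},{"delta_pos":[0,0,0],"roll":0,"jaw":25},{"delta_pos":[0,0,0],"roll":0,"jaw":35},{"delta_pos":[0,0,0],"roll":0,"jaw":50},{"delta_pos":[0,0,0],"roll":0,"jaw":60},{"delta_pos":[0,0,0],"roll":0,"jaw":60},{"delta_pos":[0,0,0],"roll":0,"jaw":60},{"delta_pos":[0,0,0],"roll":0,"jaw":60}], squeeze=5)

```text
time_s: 8.75
ee_pos: [608.2, -58.0, 252.2]
ee_rot: [180.0, 0.0, 91.9]
force: [-1.0, -0.0, -0.1]
gripper_width: 54.9
gripper_force: 0.0
```

Request:
arm_command(rows=[{"delta_pos":[0,0,-4],"roll":0,"jaw":60},{"delta_pos":[0,0,-12],"roll":0,"jaw":60},{"delta_pos":[0,0,-25],"roll":0,"jaw":60},{"delta_pos":[0,0,-42],"roll":0,"jaw":60},{"delta_pos":[0,0,-60],"roll":0,"jaw":60},{"delta_pos":[0,0,-80],"roll":0,"jaw":60},{"delta_pos":[0,-20,-95],"roll":0,"jaw":60},{"delta_pos":[0,-50,-100],"roll":0,"jaw":60},{"delta_pos":[0,-80,-100],"roll":0,"jaw":60},{"delta_pos":[0,-110,-100],"roll":0,"jaw":60},{"delta_pos":[0,-130,-100],"roll":0,"jaw":60},{"delta_pos":[0,-140,-100],"roll":0,"jaw":60},{"delta_pos":[0,-140,-100],"roll":0,"jaw":60},{"delta_pos":[0,-140,-100],"roll":0,"jaw":60}])

```text
time_s: 9.92
ee_pos: [469.0, -62.7, 352.9]
ee_rot: [179.9, 0.0, 91.9]
force: [0.4, 0.4, 0.3]
gripper_width: 54.3
gripper_force: 0.0
```

```bash
python3 - <<'E'
from h import *
f=frame('scene'); C=cloud(f); cv2.imwrite('pics/s4.png',cv2.resize(f['img'][100:300,130:330],(600,600),interpolation=cv2.INTER_CUBIC))
p=C.reshape(-1,3); p=p[np.isfinite(p).all(1)]
for n,y in(('new',-58),('nbr',92)):
  for lo,hi in((80,90),(160,205),(243,300),(280,300)):
    q=p[(p[:,2]>lo)&(p[:,2]<hi)&(abs(p[:,0]-606)<(14.5 if lo==160 else 40))&(abs(p[:,1]-y)<40)]
    if len(q)>5: print(n,lo,len(q),q.min(0).round(1),q.max(0).round(1),np.median(q,0).round(1))
print(env.state()['time_s'])
E
```

```text
new 80 36 [581.  -62.4  84.3] [627.1 -29.3  89.9] [593.6 -35.8  88.3]
new 160 210 [592.3 -78.4 160.1] [600.  -38.  204.8] [594.6 -54.5 183.1]
new 243 375 [592.3 -80.7 243.1] [622.1 -36.3 290.5] [602.4 -49.2 265.7]
new 280 97 [599.6 -78.4 280.3] [613.8 -38.1 290.5] [603.9 -52.7 286.3]
nbr 80 40 [575.4  82.5  82.7] [618.  121.8  89.7] [587.6 112.1  87.8]
nbr 160 29 [591.6  72.3 161.6] [596.2 112.7 203.2] [592.4 110.5 185.7]
nbr 243 541 [587.9  70.6 243.1] [620.  113.3 290.6] [598.4  98.7 265.8]
nbr 280 141 [595.8  71.3 280.1] [612.1 112.2 290.6] [599.9  96.8 287. ]
9.9667
```

View pics/s4.png

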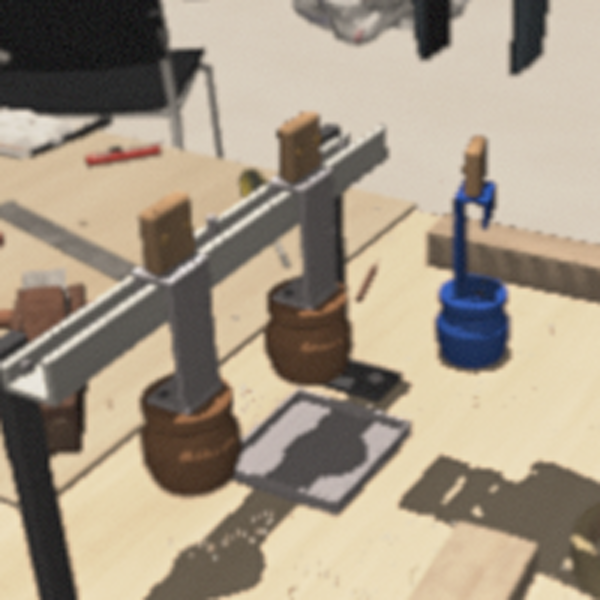

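The crop shows both hangers seated on the lip: the new one at (310,250) above the tray (325,450), and the neighbour unmoved at (185,350). Their grip tops are at the same height (290.5 mm), and the gripper is clear.

```bash
python3 -c "
from workcell import env; print(env.job_done())"
```

```text
the job is handed in; nothing more can be done
None
```

The furniture foot now hangs fully seated behind the lip in the bay above the drip tray, the neighbour is where it was, and the job is handed in at about 10 s of the 38 s allowed; the hand-in returned no verdict.

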